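# Turn and seat the keyed drain rose

### The arm

A 6-joint arm with a two-finger parallel gripper is mounted at the origin on the work surface. World frame = base frame: x ahead of the robot, y to its left, z up, the work surface at z = 0. Lengths are in m, angles in rad, forces in N, time in s.
With the tool pointing down it reaches from about 0.25 to 0.775 m from the base axis. Payload 4 kg.
Tool frame: the origin (TCP) lies midway between the tips of the shut fingers; the grasp point (between the pads) lies 19 mm behind it; z points along the fingers, y is the direction in which the jaws open and shut (so a half turn about z gives the same grasp; the last joint's range is limited). The gripper opens to 94 mm and grips with 3 to 60 N. Pads are 16 mm wide; open, the fingers measure 119 mm over their backs; the gripper's body (75 mm by 177 mm) begins 78 mm behind the grasp point.
Start: joints at [1.062, 0.087, 1.371, -0, 1.684, -0.103], TCP at [0.217, 0.505, 0.206] pointing down, gripper open.
Joint ranges: [-3.1, 3.1], [-0.76, 2.03], [0.27, 2.55], [-1.08, 4.22], [0.17, 2.65], [-2.57, 2.57]. Speed limits (rad/s): [2.79, 2.79, 3.14, 3.14, 3.14, 3.14].

### API

Orientations are given as [roll, pitch, yaw] about the fixed x, y, z axes, in that order (R = Rz(yaw) Ry(pitch) Rx(roll)).
In Python, from bench import robot, cams gives the robot as it stands.
- The arm moves only by the tool step_arm, never from a script. Its argument "plan" is a list that holds one entry, the list of rows, each a list of 5 numbers: the shift along the world's x, y, z in mm, then the turn about the world's z in rad, then the opening in per cent of the stroke, from 0 (shut) to 100 (fully open). In form: [[[tx, ty, tz, turn, fingers], ...]]. A call has 1 to 8 rows; each row is the pose to reach, as a shift and turn from the pose commanded when the call began; what a row does not reach only later rows make up. A row lasts 1/12 s, in which the tool goes at most 41.7 mm and 7.16 degrees, less where a joint would pass 70% of its speed; a pose out of reach is approached as far as the arm can. A call with a gripper value outside its range is refused whole. The fingers move at their own pace and stop on an object; the grip force is fixed at half the most. Time passes only in rows, so rows that repeat a pose let the fingers close. It gives the time, the measured TCP pose, the force and the opening at its end, in the units of the state.
- robot.get_obs(): the state, without advancing time (a new reading comes with each control period).
- cams.snapshot(name): name is "side" or "top"; returns a dict with "frame" (384x512x3 uint8, red, green, blue), "camera_matrix" (3x3 intrinsics, pixels), "k1" (the pictures are not rectified: a ray, as slopes to the right and down, at radius r is drawn at 1 + k1 r^2 times it, then the intrinsics apply), "origin" and "attitude" of the camera in the world. Camera axes: x right, y down, z forward; pixel columns grow to the right and rows downward; lengths in m; the calibration is good to about 2 mm. A picture is of the moment at which its call begins. There is no depth.
- robot.close_job(): hands the job in, once; it reports no verdict.
The state is a dict: "time": time; "joint_positions": joint angles; "qvel": joint speeds; "joint_torque": joint torques, N m; "tool_pos": TCP position; "ee_rot": TCP orientation; "wrist_force": force on the tool from outside, world axes, zero at the start; "wrist_torque": the same for the moment, N m; "width": finger opening in m.
Only numpy, scipy, OpenCV 4.12 (cv2) and the standard library are available. Lean on these libraries where they do the work, as an engineer would, in place of code of your own. Each camera call takes 0.05 s, during which the arm holds its last target. There are 200 camera calls.

### The job

The steel drain rose of the drip tray has been left standing proud of its well: push its stud round with a fingertip until the notch in its rim lies over the red pin, then press the rose down until it is fully home. Do not lift the rose, leave all the other things where they stand, and finish with the hand clear.

Things in the scene. Friction and masses are not known exactly. Their poses are not given: they have to be found in the camera images.
- tray: fixed white ceramic drip tray, 180 x 290 x 10 mm, with the well in its middle; origin at the centre of its underside, x axis from the centre towards the pin, long along y. The nail brush stands on it on the +y side of the well, the toothpick box on the -y side, each about 108 mm from the centre
- well_centre (a point): centre of the round blue ceramic well (a fixed ring, 120 mm outside and 102 mm inside diameter), at the height of its rim, 30 mm above the work surface; the rose turns about the vertical axis through this point
- pin_top (a point): top of the fixed upright red key pin, 8 mm thick with a round top, 45 mm from the well's centre and 32.5 mm above the work surface; half of it shows in the gap between rose and well, and a red mark on the well's rim stands beside it
- rose_turn: the drain rose: stainless steel disc 90 mm across, 5 mm thick, origin at the middle of its underside, x axis towards its notch. Its upper face is 39 mm above the work surface when standing proud, 30 mm (flush with the well's rim) when seated. It turns either way without limit in practice (0.04 N m of friction), stays where it is left, and its guide keeps it level and centred
- rose_notch (a point): middle of the mouth of the notch in the rose's rim, on its upper face, 45 mm from the axis. The notch is 14 mm wide and cut 11 mm deep into the rim; the pin fits in it with 3 mm play on either side
- stud_top (a point): top of the black stud on the rose, 12 mm thick, standing 16 mm above the rose's upper face, 28 mm from the axis, exactly opposite the notch; a fingertip pushes it sideways to turn the rose. The face between stud and notch, around the axis, is flat and free for pressing
- rose_press (a joint): how far the rose has been pressed down, m: 0 standing proud (as at the start), 0.009 fully home, negative if lifted. A rubber seal holds it by friction at any height: about 5 N moves it, and it stays where it is left. With the notch away from the pin it goes down only about 1.5 mm and stops on the pin
- nail_brush: bystander: wooden nail brush, 92 x 40 x 37 mm, lying on the tray, bristles down; origin at the centre of its underside
- toothpick_box: bystander: translucent plastic toothpick box with a green lid, 62 x 36 x 50 mm, on the tray; origin at the centre of its underside
- dispenser: bystander: empty glass soap dispenser with a steel pump lever, 70 mm across, 180 mm tall; origin at the centre of its underside
- brush_cup: bystander: white cup, 68 mm across, with a short bottle brush standing in it, 228 mm tall in all; origin at the centre of its underside
- tumbler: bystander: blue ceramic tumbler, 70 mm across, 95 mm tall; origin at the centre of its underside
- cotton_jar: bystander: green glass jar with a wooden lid, 68 mm across, 85 mm tall; origin at the centre of its underside

How it is judged:
By the outcome, as a careful person would: the job done as asked, in the order asked, and still so for the second after the job is handed in, with the robot touching nothing.
It also fails if it takes over 51 s, if anything falls off the work surface, if the arm or the gripper's body presses on something with over 40 N, if the wrist force passes 120 N, or if a joint passes its speed limit or range.

## Working session

There is one attempt and no reset: what is moved stays moved. The work goes in short steps, Python scripts to look and compute and a tool call to move; the robot and the scene stay as the last step left them, time stands still between calls to the robot, and variables do not carry over. Pictures are saved under pics/ and viewed, about 8 in all and at most 12, crops included, and the job is handed in when it is done.

Besides the shell and the picture viewer there is one more tool, called after "Emit:" as name(argument=value, ...) on one line, values as JSON. step_arm: Moves the arm, as the interface text tells. Its arguments: {"type":"object","properties":{"plan":{"type":"array"}},"required":["plan"]}

```bash
ls; mkdir -p pics
cat > h.py <<'E'
import numpy as np, cv2
from bench import robot, cams
def snap(name,fn):
    s=cams.snapshot(name); cv2.imwrite('pics/'+fn,s['frame'][:,:,::-1]); np.save('pics/'+name+'.npy',s,allow_pickle=True); return s
def load(name): return np.load('pics/'+name+'.npy',allow_pickle=True).item()
def R(a):
    a=np.array(a,float)
    if a.shape==(3,3): return a
    from scipy.spatial.transform import Rotation as Q
    return Q.from_euler('xyz',a).as_matrix()
def ray(s,u,v,z):
    K=np.array(s['camera_matrix']); d=np.array([[[K[0,0],0,0]]])
    p=cv2.undistortPoints(np.array([[[u,v]]],float),K,np.array([s['k1'],0,0,0.]))[0,0]
    w=R(s['attitude'])@np.array([p[0],p[1],1]); o=np.array(s['origin']); return o+w*(z-o[2])/w[2]
def proj(s,P):
    K=np.array(s['camera_matrix']);M=R(s['attitude']).T
    return cv2.projectPoints(np.array(P,float).reshape(-1,1,3),cv2.Rodrigues(M)[0],-M@np.array(s['origin']),K,np.array([s['k1'],0,0,0.]))[0][:,0]
E
python3 - <<'E'
from h import *
for n in('top','side'):
    s=snap(n,n+'0.png'); print({k:v for k,v in s.items() if k!='frame'})
print(robot.get_obs())
E
```

```text
pics
{'camera_matrix': array([[442.71303392,   0.        , 251.08217581],
       [  0.        , 442.71303392, 189.18627319],
       [  0.        ,   0.        ,   1.        ]]), 'k1': 0.03935644926129099, 'origin': array([0.36177158, 0.00968887, 1.2406497 ]), 'attitude': array([-2.94388724,  0.01423257, -1.58929609])}
{'camera_matrix': array([[402.94662421,   0.        , 257.99821627],
       [  0.        , 402.94662421, 187.88552622],
       [  0.        ,   0.        ,   1.        ]]), 'k1': -0.12278267111474078, 'origin': array([ 0.53667111, -0.85653994,  0.72717853]), 'attitude': array([-2.21944894e+00,  1.21453687e-03, -9.17466451e-02])}
{'time': 0.1, 'joint_positions': array([ 1.06188061e+00,  8.79011851e-02,  1.37210072e+00, -5.49942635e-05,
        1.68360295e+00, -1.03103993e-01]), 'qvel': array([ 0.00051838, -0.0002172 , -0.00394462,  0.0011918 , -0.00169978,
        0.00033785]), 'joint_torque': array([ 1.80398583e-03, -3.41248906e+01, -3.03302407e+01,  7.18948245e-02,
        3.03803163e-02, -1.24592216e-04]), 'tool_pos': array([0.21690047, 0.5048825 , 0.20441146]), 'ee_rot': array([-3.13958551e+00, -1.52732236e-04,  2.73577464e+00]), 'wrist_force': array([-0.10695205, -0.47955753,  0.41292481]), 'wrist_torque': array([ 0.03822006,  0.00164509, -0.01070284]), 'width': 0.09350768123963091}
```

View pics/top0.png

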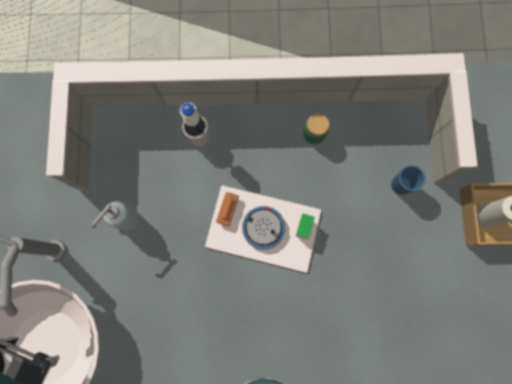

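View pics/side0.png

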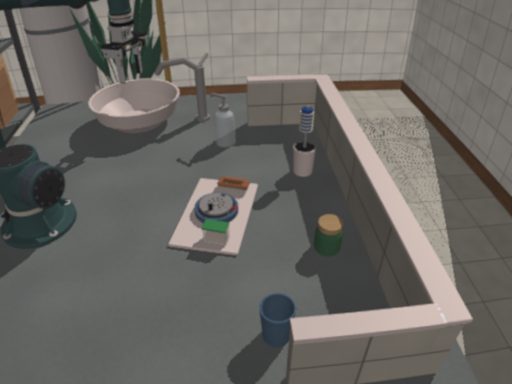

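Both views show the tray with the rose near top pixel (264,228) and side pixel (216,207). I'll enlarge both.

Run:
```python
from h import *
a=load('top')['frame'][180:276,200:330]; b=load('side')['frame'][170:256,170:264]
A=cv2.resize(a[15:75,35:95],(600,600),interpolation=cv2.INTER_CUBIC)
cv2.imwrite('pics/c1.png',A[:,:,::-1])
print(ray(load('top'),264,228,.035))
```

```text
[ 0.49488004 -0.01085623  0.035     ]
```

View pics/c1.png

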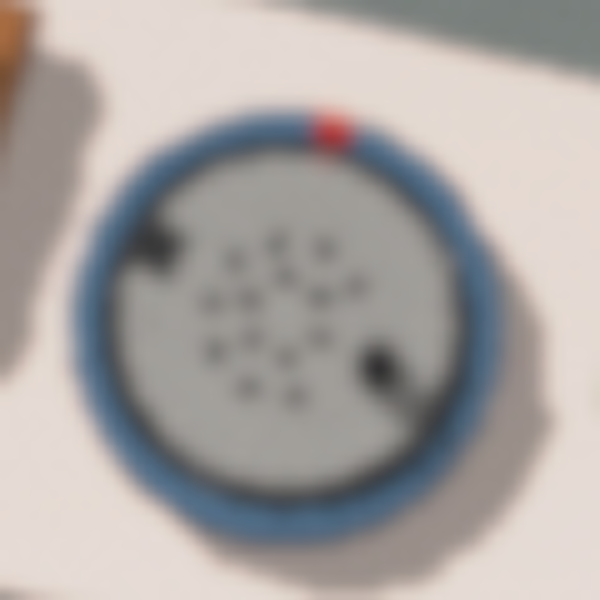

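Run:
```python
from h import *
s=load('top')
g=lambda x,y,z: ray(s,235+x/10-.45,195+y/10-.45,z)
C=g(289,319,.039); Cr=g(287,325,.03); M=g(333,130,.03); N=g(153,243,.039); S=g(379,364,.055)
for n,p in dict(C=C,Cr=Cr,M=M,N=N,S=S).items():
    for c in (C,Cr): d=p-c; print(n,p.round(4),np.hypot(*d[:2]).round(4),np.degrees(np.arctan2(d[1],d[0])).round(1))
d=N-S; print('S->N',np.degrees(np.arctan2(d[1],d[0])),np.hypot(*d[:2]))
# tray corners
t=[ray(s,u,v,.01) for u,v in((222,187),(321,210),(308,271),(206,247))]
print(np.mean(t,0),[np.degrees(np.arctan2(*(t[i]-t[j])[1::-1])) for i,j in((0,1),(3,2),(0,3),(1,2))])
```

```text
C [ 0.4987 -0.0094  0.039 ] 0.0 0.0
C [ 0.4987 -0.0094  0.039 ] 0.0008 -36.0
Cr [ 0.4981 -0.009   0.03  ] 0.0008 144.0
Cr [ 0.4981 -0.009   0.03  ] 0.0 0.0
M [ 0.5518 -0.023   0.03  ] 0.0549 -14.3
M [ 0.5518 -0.023   0.03  ] 0.0556 -14.6
N [0.5202 0.0272 0.039 ] 0.0425 59.5
N [0.5202 0.0272 0.039 ] 0.0424 58.5
S [ 0.4843 -0.0329  0.055 ] 0.0276 -121.4
S [ 0.4843 -0.0329  0.055 ] 0.0277 -119.9
S->N 59.158420825748834 0.07007721047635275
[ 0.49701835 -0.01119492  0.01      ] [np.float64(75.49401681009601), np.float64(75.83600811749213), np.float64(-15.005347422760902), np.float64(-14.697976224729032)]
```

The rose centre is about (0.498, -0.009), the pin direction is -14.5° and the notch is at +59°, so the rose needs about -74°. The stud goes from -121° to 165.5°. I'll approach with shut fingers behind the stud.

Emit:
step_arm(plan=[[[36,-69,10,-0.02,0],[72,-138,10,-0.04,0],[105,-205,10,-0.06,0],[140,-270,10,-0.07,0],[175,-338,10,-0.09,0],[210,-405,10,-0.1,0],[245,-475,10,-0.12,0],[284,-549,10,-0.135,0]]])

```text
time: 0.77
tool_pos: [0.3702, 0.2077, 0.2144]
ee_rot: [3.142, -0.0, 2.6]
wrist_force: [0.0, 0.9, 0.5]
width: 0.0443
```

Run:
```python
from h import *
C=np.array([.4984,-.0094]); prev=None
for p in [-121]+list(np.arange(-121,-195,-5))+[-193,-194.5]:
    a=np.radians(p); r=np.array([np.cos(a),np.sin(a)]); t=np.array([np.sin(a),-np.cos(a)])
    P=C+.028*r-.014*t; print(p,(P*1000).round(1),'yaw',np.radians((p-90)%360).round(3))
```

```text
-121 [496.  -40.6] yaw 2.601
-121 [496.  -40.6] yaw 2.601
-126 [493.3 -40.3] yaw 2.513
-131 [490.6 -39.7] yaw 2.426
-136 [488.  -38.9] yaw 2.339
-141 [485.5 -37.9] yaw 2.251
-146 [483.  -36.7] yaw 2.164
-151 [480.7 -35.2] yaw 2.077
-156 [478.5 -33.6] yaw 1.99
-161 [476.5 -31.8] yaw 1.902
-166 [474.6 -29.8] yaw 1.815
-171 [472.9 -27.6] yaw 1.728
-176 [471.4 -25.3] yaw 1.641
-181 [470.2 -22.9] yaw 1.553
-186 [469.1 -20.4] yaw 1.466
-191 [468.2 -17.8] yaw 1.379
-193 [468.  -16.7] yaw 1.344
-194.5 [467.8 -15.9] yaw 1.318
```

Emit:
step_arm(plan=[[[131,-251,0,0,0],[131,-251,0,0,0],[131,-251,0,0,0],[131,-251,0,0,0],[131,-251,0,0,0],[131,-251,0,0,0],[131,-251,0,0,0],[131,-251,0,0,0]]])

```text
time: 1.43
tool_pos: [0.5025, -0.0466, 0.2131]
ee_rot: [-3.139, -0.0, 2.594]
wrist_force: [-0.6, -0.0, -0.7]
width: 0.0007
```

Emit:
step_arm(plan=[[[-1,3,-30,0,0],[-1,3,-60,0,0],[-1,3,-90,0,0],[-1,3,-115,0,0],[-1,3,-135,0,0],[-1,3,-150,0,0],[-1,3,-150,0,0],[-1,3,-150,0,0]]])

```text
time: 2.1
tool_pos: [0.499, -0.0377, 0.0637]
ee_rot: [-3.141, -0.003, 2.601]
wrist_force: [0.7, -0.4, 0.3]
width: 0.0008
```

Run:
```python
from h import *
s=snap('top','t1.png'); s2=snap('side','s1.png')
a=s['frame'][185:265,220:310]; b=s2['frame'][165:255,170:260]
cv2.imwrite('pics/c2.png',np.hstack([cv2.resize(a,(450,400),interpolation=2),cv2.resize(b,(340,400),interpolation=2)])[:,:,::-1])
o=robot.get_obs();print(o['tool_pos'],o['ee_rot'])
```

```text
[ 0.50083489 -0.03821164  0.06594895] [3.14075666e+00 1.80885701e-03 2.60113059e+00]
```

View pics/c2.png

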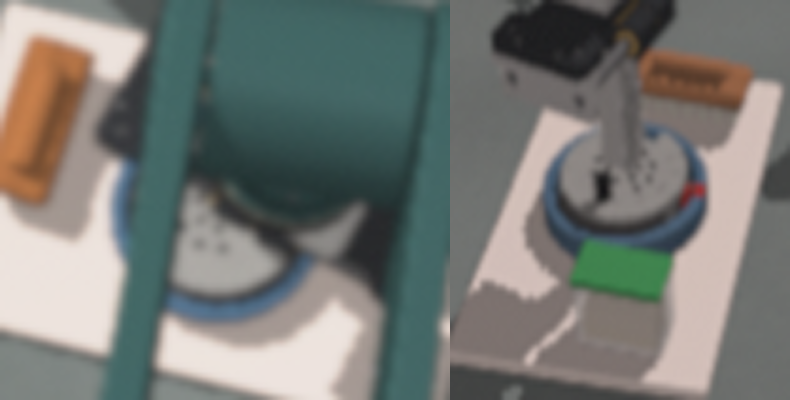

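The fingertip sits behind the stud, on its +x side, still above the rose. The side crop shows the stud at (603,187) and the tip at (625,175). Next I lower it beside the stud.

Emit:
step_arm(plan=[[[0,-5,-6,0,0],[0,-5,-12,0,0],[0,-5,-18,0,0],[0,-5,-18,0,0],[0,-5,-18,0,0]]])

```text
time: 2.62
tool_pos: [0.4996, -0.0433, 0.0461]
ee_rot: [-3.141, -0.001, 2.601]
wrist_force: [-0.2, -0.1, 0.3]
width: 0.0002
```

Run:
```python
from h import *
q=[]
for i in range(5):
    cams.snapshot('side'); o=robot.get_obs(); q.append([*o['tool_pos'],o['ee_rot'][2],*o['wrist_force']])
print(np.round(q,4)); print(np.mean(q,0).round(4))
```

```text
[[ 0.4999 -0.0434  0.0464  2.6007 -0.2202 -0.5916  0.5684]
 [ 0.5001 -0.0434  0.0467  2.6007  0.6132  0.3399 -0.1506]
 [ 0.5003 -0.0434  0.0469  2.6008 -0.8267 -0.9578  1.0725]
 [ 0.5003 -0.0434  0.047   2.6008 -0.7255  0.1283  0.1652]
 [ 0.5003 -0.0434  0.047   2.6009 -0.0494  0.1793  0.081 ]]
[ 0.5002 -0.0434  0.0468  2.6008 -0.2417 -0.1804  0.3473]
```

Emit:
step_arm(plan=[[[-4.3,2.8,0,0,0],[-7,3.1,0,-0.088,0],[-9.7,3.7,0,-0.175,0],[-12.3,4.5,0,-0.262,0],[-14.8,5.5,0,-0.35,0],[-17.3,6.7,0,-0.437,0],[-19.6,8.2,0,-0.524,0],[-19.6,8.2,0,-0.524,0]]])

```text
time: 3.53
tool_pos: [0.4802, -0.0353, 0.047]
ee_rot: [3.142, 0.001, 2.076]
wrist_force: [-0.3, -0.4, 0.7]
width: 0.0007
```

Emit:
step_arm(plan=[[[-2.2,1.6,0,-0.087,0],[-4.2,3.4,0,-0.175,0],[-6.1,5.4,0,-0.262,0],[-7.8,7.6,0,-0.349,0],[-9.3,9.9,0,-0.436,0],[-10.5,12.3,0,-0.524,0],[-11.6,14.8,0,-0.611,0],[-11.6,14.8,0,-0.611,0]]])

```text
time: 4.2
tool_pos: [0.4683, -0.0203, 0.0467]
ee_rot: [-3.141, 0.001, 1.467]
wrist_force: [-1.5, 0.0, -0.3]
width: 0.0001
```

Run:
```python
from h import *
s=snap('top','t2.png'); s2=snap('side','s2.png')
a=s['frame'][185:265,220:310]; b=s2['frame'][180:230,190:245]
cv2.imwrite('pics/c3.png',np.hstack([cv2.resize(a,(300,267),interpolation=2),cv2.resize(b[:,:],(294,267),interpolation=2)])[:,:,::-1])
cv2.imwrite('pics/c3.png',cv2.resize(b,(660,600),interpolation=2)[:,:,::-1])
o=robot.get_obs();print(o['tool_pos'],o['ee_rot'],o['wrist_force'])
```

```text
[ 0.46866068 -0.02034996  0.04670646] [-3.14135618e+00  1.59418910e-04  1.46953654e+00] [-0.69447139 -0.43529077 -0.58610406]
```

View pics/c3.png

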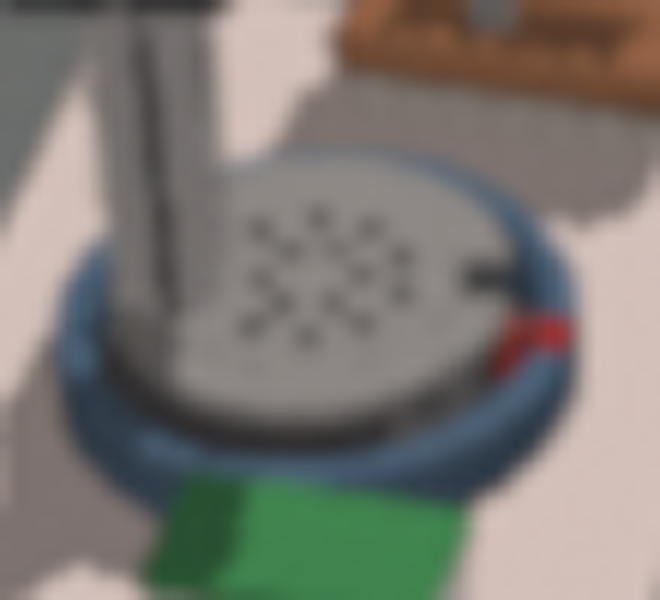

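Run:
```python
from h import *
s=load('side'); C=np.array([.4984,-.0094])
g=lambda x,y,z: ray(s,190+x/12-.46,180+y/12-.46,z)[:2]
for n,p in dict(mark=g(552,333,.03),notch=g(492,278,.039),ll=g(108,310,.039)).items():
    d=p-C; print(n,p.round(4),np.hypot(*d).round(4),np.degrees(np.arctan2(d[1],d[0])).round(1))
for a in (0,-3,-6,-9,-14.5):
    r=np.radians(a); print(a,((proj(s,[*(C+.041*np.array([np.cos(r),np.sin(r)])),.039])-[189.54,179.54])*12).round())
r=np.radians(-14.5);print(((proj(s,[*(C+.0555*np.array([np.cos(r),np.sin(r)])),.03])-[189.54,179.54])*12).round(), ((proj(s,[*C,.039])-[189.54,179.54])*12).round())
```

```text
mark [ 0.5519 -0.0212] 0.0548 -12.5
notch [ 0.5392 -0.0115] 0.0408 -3.0
ll [ 0.4531 -0.0149] 0.0456 -173.0
0 [[493. 272.]]
-3 [[493. 278.]]
-6 [[492. 284.]]
-9 [[492. 290.]]
-14.5 [[489. 301.]]
[[553. 339.]] [[310. 283.]]
```

The side crop shows the notch at (490,278) and the red mark at (552,333). About 9° remain, so I push the last of it, back off and rise.

Emit:
step_arm(plan=[[[-0.5,1.3,0,-0.045,0],[-0.9,2.6,0,-0.087,0],[-1.3,4.5,0,-0.15,0],[-1.3,4.5,0,-0.15,0],[-1.3,4.5,0,-0.15,0],[-2.5,-0.5,0,-0.15,0],[-3.8,-5.5,0,-0.15,0],[-3.8,-5.5,0,-0.15,0]]])

```text
time: 4.97
tool_pos: [0.4653, -0.0267, 0.0468]
ee_rot: [3.141, -0.0, 1.316]
wrist_force: [-0.3, -0.9, -0.0]
width: 0.0004
```

Emit:
step_arm(plan=[[[0,0,20,0,0],[0,0,45,0,0],[-30,0,75,0,0],[-65,0,100,0,0],[-100,0,120,0,0],[-140,0,120,0,0],[-170,0,120,0,0],[-170,0,120,0,0]]])

```text
time: 5.63
tool_pos: [0.2922, -0.0257, 0.1676]
ee_rot: [3.138, 0.0, 1.315]
wrist_force: [0.3, -0.0, -0.6]
width: 0.0001
```

Run:
```python
from h import *
s=snap('top','t3.png'); s2=snap('side','s3.png')
a=s['frame'][203:253,237:292]; b=s2['frame'][183:230,190:245]
cv2.imwrite('pics/c4.png',np.hstack([cv2.resize(a,None,fx=7,fy=7,interpolation=2),cv2.resize(b,None,fx=7,fy=350/47,interpolation=2)])[:,:,::-1])
o=robot.get_obs();print(o['tool_pos'],o['ee_rot'],o['wrist_force'],o['time'])
```

```text
[ 0.29528789 -0.02600381  0.16724075] [ 3.13785954e+00 -3.49187641e-04  1.31534670e+00] [0.49750281 0.29625604 0.38097577] 5.7333
```

View pics/c4.png

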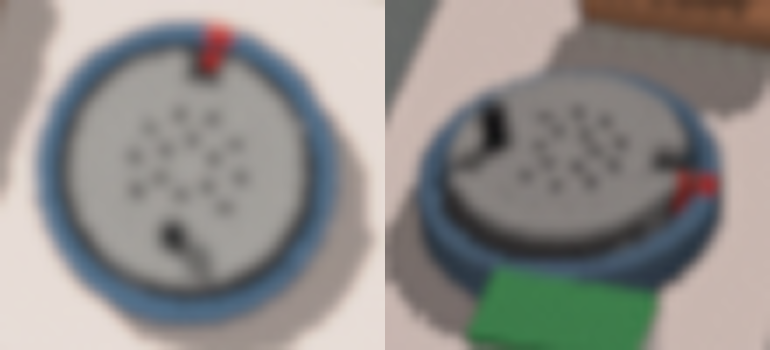

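Run:
```python
from h import *
s=load('top'); a=s['frame'][203:243,247:287]
cv2.imwrite('pics/c5.png',cv2.resize(a,(600,600),interpolation=cv2.INTER_CUBIC)[:,:,::-1])
C=np.array([.4984,-.0094])
for n,A,r,z in [('n',-10.5,.038,.039),('n',-14.5,.038,.039),('n0',-14.5,.045,.039),('pin',-14.5,.045,.0325),('S',165.5,.028,.055),('S',169.5,.028,.055),('C',0,0,.039)]:
    t=np.radians(A);print(n,A,((proj(s,[*(C+r*np.array([np.cos(t),np.sin(t)])),z])-[246.53,202.53])*15).round())
```

```text
n -10.5 [[287. 155.]]
n -14.5 [[301. 158.]]
n0 -14.5 [[310. 121.]]
pin -14.5 [[309. 127.]]
S 165.5 [[219. 503.]]
S 169.5 [[230. 505.]]
C 0 [[254. 360.]]
```

View pics/c5.png

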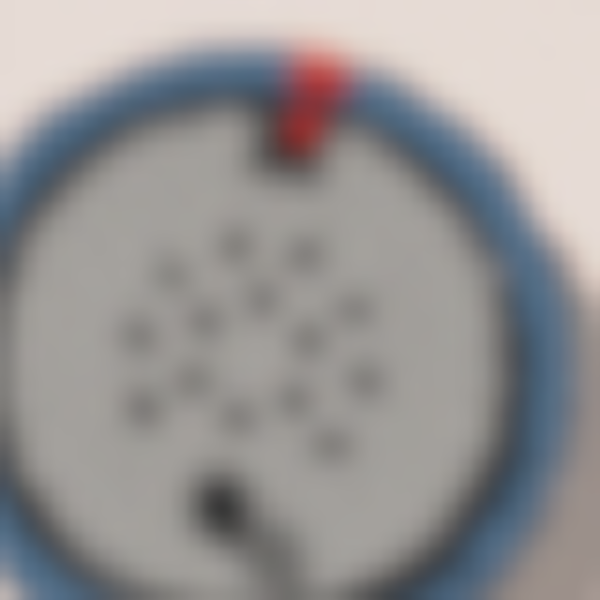

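The pin shows inside the notch: red at (298,130), with the notch spanning x 258–327. The notch is about 1 mm short of centred, against 3 mm of play. I'll press near the axis, slightly towards the notch.

Emit:
step_arm(plan=[[[35,3,0,0,0],[75,6,0,0,0],[115,9,0,0,0],[155,12,0,0,0],[190,15,-30,0,0],[206,16,-60,0,0],[206,16,-85,0,0],[206,16,-100,0,0]]])

```text
time: 6.4
tool_pos: [0.501, -0.0092, 0.0611]
ee_rot: [-3.134, 0.001, 1.317]
wrist_force: [-0.4, 0.8, -0.8]
width: 0.0005
```

Emit:
step_arm(plan=[[[0,0,-10,0,0],[0,0,-18,0,0],[0,0,-22,0,0],[0,0,-22,0,0],[0,0,-22,0,0]]])

```text
time: 6.82
tool_pos: [0.5019, -0.01, 0.0456]
ee_rot: [3.14, -0.0, 1.316]
wrist_force: [0.0, 0.2, 0.4]
width: 0.0003
```

Emit:
step_arm(plan=[[[0,0,-3,0,0],[0,0,-6,0,0],[0,0,-8,0,0],[0,0,-9,0,0],[0,0,-10,0,0],[0,0,-10,0,0]]])

```text
time: 7.32
tool_pos: [0.502, -0.01, 0.0354]
ee_rot: [3.139, -0.0, 1.316]
wrist_force: [0.7, -0.7, 3.6]
width: 0.0007
```

Already 3.6 mm down, well past the 1.5 mm stop, so the notch is over the pin. I continue to home.

Emit:
step_arm(plan=[[[0,0,-2,0,0],[0,0,-4,0,0],[0,0,-5,0,0],[0,0,-6,0,0],[0,0,-6,0,0],[0,0,-6,0,0]]])

```text
time: 7.82
tool_pos: [0.502, -0.01, 0.0301]
ee_rot: [3.139, -0.0, 1.316]
wrist_force: [0.1, 0.5, 9.7]
width: 0.0004
```

Emit:
step_arm(plan=[[[0,0,-1,0,0],[0,0,-2,0,0],[0,0,-3,0,0],[0,0,-3,0,0],[0,0,-3,0,0]]])

```text
time: 8.23
tool_pos: [0.5022, -0.01, 0.0299]
ee_rot: [3.139, -0.0, 1.316]
wrist_force: [-6.2, -0.4, 22.3]
width: 0.0
```

It is on the stop: z = 0.030 with the force rising to 22 N. I retreat and check.

Emit:
step_arm(plan=[[[0,0,5,0,0],[0,0,15,0,0],[0,0,45,0,0],[-5,0,80,0,0],[-40,0,110,0,0],[-80,0,140,0,0],[-120,0,140,0,0],[-160,0,140,0,0]]])

```text
time: 8.9
tool_pos: [0.3476, -0.0098, 0.167]
ee_rot: [3.14, -0.0, 1.316]
wrist_force: [-0.0, 0.4, 0.1]
width: 0.0006
```

Emit:
step_arm(plan=[[[-30,0,0,0,0],[-40,0,0,0,0],[-40,0,0,0,0]]])

```text
time: 9.15
tool_pos: [0.3061, -0.0096, 0.1649]
ee_rot: [-3.141, 0.0, 1.315]
wrist_force: [0.8, 0.0, -0.6]
width: 0.0006
```

Run:
```python
from h import *
s=snap('top','t4.png'); s2=snap('side','s4.png')
a=s['frame'][180:275,200:325]; b=s2['frame'][168:253,165:262]
cv2.imwrite('pics/c6.png',np.hstack([cv2.resize(a,(400,304),interpolation=2),cv2.resize(b,(400,304),interpolation=2)])[:,:,::-1])
a=s['frame'][203:253,237:292]; b=s2['frame'][183:230,190:245]
cv2.imwrite('pics/c6.png',np.vstack([cv2.imread('pics/c6.png'),np.hstack([cv2.resize(a,(400,290),interpolation=2),cv2.resize(b,(400,290),interpolation=2)])[:,:,::-1]]))
o=robot.get_obs();print(o['tool_pos'],o['wrist_force'],o['time'])
```

```text
[ 0.30828783 -0.00978319  0.16508716] [ 0.35472526 -0.26813936  0.06576811] 9.25
```

View pics/c6.png

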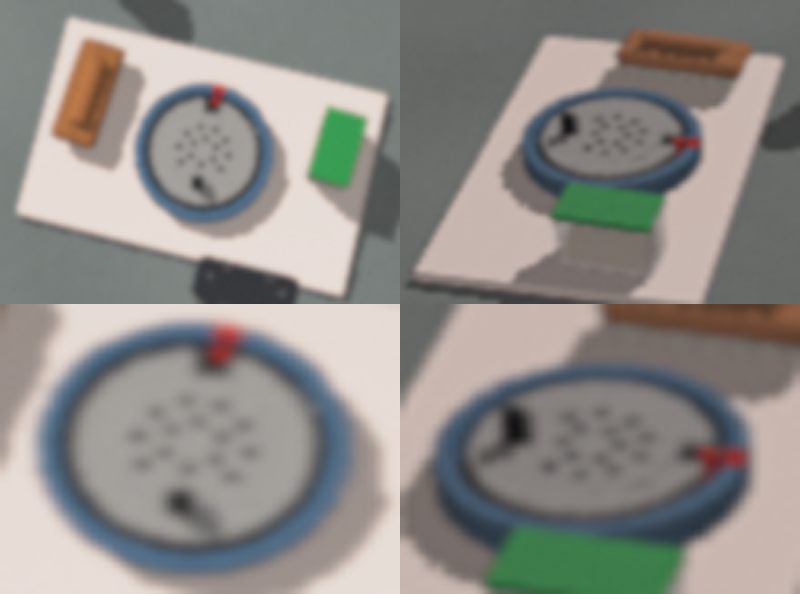

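The rose is flush with the rim. The red pin stands in the notch, at (217,95) in the top crop and (685,142) in the side crop. The brush and box have not moved, and the hand is clear.

```bash
python3 -c "
from bench import robot
print(robot.close_job())"
```

```text
the job is handed in; nothing more can be done
None
```

The drain rose is turned with its notch over the red pin and pressed fully home. I handed the job in at about 9.3 s.

I pushed the stud round about 74° clockwise with the shut fingertips, backed off to look, then pressed near the axis.

- **Depth:** the fingertip stopped at z = 0.030 m, which is flush with the well's rim. The force rose to 22 N there, so the rose was on its stop.
- **Alignment:** before pressing, my estimates disagreed by up to about 3°: stud about 166°, notch about −11°, pin −14.5°. All were within the 3 mm play, and the rose went past the 1.5 mm blocked depth at under 4 N.
- **Final pictures:** the rose is flush with the pin in its notch, and the brush and toothpick box on the tray look unmoved. I did not recheck the items off the tray, but nothing came near them. The hand is about 0.19 m away from the rose, with only noise on the wrist force.

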